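# Clear the top tray and peel it off the sticky stack

### The arm

A 6-joint arm with a two-finger parallel gripper is mounted at the origin on a cart in front of the work surface, level with it; the furniture and walls round the work are solid. World frame = base frame: x ahead of the robot, y to its left, z up, the work surface at z = 0. Lengths are in m, angles in rad, forces in N, time in s.
With the tool pointing down it reaches from about 0.275 to 0.825 m from the base axis. Payload 4.9 kg.
Tool frame: the origin (TCP) lies between the finger pads; the fingertips stand manip.finger_overhang ahead of it and the grasp point (between the pads) lies 6 mm ahead of it (manip.finger_overhang is the distance from the TCP to the fingertips, in m); z points along the fingers, y is the direction in which the jaws open and shut (so a half turn about z gives the same grasp; the last joint's range is limited). The gripper opens to 85 mm and grips with 20 to 120 N. Pads are 22 mm wide; open, the fingers measure 114 mm over their backs; the gripper's body (76 mm by 85 mm) begins 54 mm behind the grasp point. The pads swing forward as they close: fully open they stand 13 mm farther back than shut.
Start: joints at [-1.272, 0.326, -0.193, 1.052, 0, 1.437], TCP at [0.231, -0.499, 0.256] pointing down, gripper open.
Joint ranges: [-2.65, 2.65], [-0.97, 1.79], [-1.3, 1.35], [-1.93, 2.1], [-1.47, 1.37], [-3.14, 3.14]. Speed limits (rad/s): [2.57, 2.57, 3.14, 3.14, 3.14, 3.14].

### API

Orientations are given as a unit quaternion [x, y, z, w].
In Python, from rig import manip, optics, finder gives the robot as it stands.
- The arm moves only by the tool play_rows, never from a script. Its argument "moves" is a list that holds one entry, the list of rows, each a list of 6 numbers: the shift along the tool's x, y, z in m, then the turn, a rotation vector about the tool's x, y, z in rad. In form: [[[x, y, z, wx, wy, wz], ...]]. A call has 1 to 20 rows; each row shifts and turns the commanded pose from where the row before left it, along the tool's axes as they then stand; what a row does not reach is not made up. A row lasts 1/8 s, in which the tool goes at most 62.5 mm and 10.7 degrees, less where a joint would pass 70% of its speed; a pose out of reach is approached as far as the arm can. A call is refused whole if a number of a shift passes 0.0625 or a number of a turn 0.188, either way. A call with a gripper value outside its range is refused whole. "jaw" is the gripper command: -1 is fully open, 1 is shut, values between are in proportion, set as the call begins (left out, the last holds). The fingers move at their own pace and stop on an object; "newtons" is the grip in N (left out, the last holds). Time passes only in rows, so rows that do not move let the fingers close. It gives the time, the measured TCP pose, the force and the opening at its end, in the units of the state.
- manip.read_state(): the state, without advancing time (a new reading comes with each control period).
- optics.read_camera(name): name is "scene" or "top"; returns (picture, depth): 480x640x3 uint8, blue, green, red; 480x640 float32, m along the optical axis (not along the pixel's ray), 0 where there is no reading.
- optics.calibration(name): a dict with "vertical_fov" (degrees; the focal length in pixels is half the picture's height over the tangent of half this angle, whatever the lens; pixels are square), "cx", "cy" (the principal point, pixels), "k1" (the pictures are not rectified: a ray, as slopes to the right and down, at radius r is drawn at 1 + k1 r^2 times it, then the intrinsics apply), "cam_to_world" (4x4, takes a point from camera to world coordinates). Camera axes: x right, y up, looking along -z (the intrinsics and any distortion apply to the point x, -y, -z); pixel columns grow to the right and rows downward; lengths in m; the calibration is good to about 2 mm. A picture is of the moment at which its call begins. calibration takes no time and is no camera call.
- manip.sign_off(): hands the job in, once; it reports no verdict.
Trained networks look in the newest picture that a camera, given by its name, has taken for a name from the list of things; names that differ only in an ending like _2 or _b are one class to them, and where a whole thing is asked for, a point or a joint stands for the part that bears it (a point fixed in the world has none). Each returns a list of dicts, best first, with "confidence" (0 to 1); they miss things now and then, are a little off and sometimes report something else, mostly with a low value. They report only what shows in the picture. A call takes as long as a camera call. They do not tell look-alikes from the thing itself.
- finder.find_in(camera, query): "xyz" ([x, y, z] in m, in world coordinates, good to about 4 mm: the middle of the surface that is visible of it).
- finder.cut_out(camera, query): "region" (480x640 bool, what is visible of it).
- finder.tip_of(camera, query): "xyz" ([x, y, z] in m, in world coordinates, good to about 4 mm: a listed point, or the origin of a listed thing).
The state is a dict: "time_s": time; "q": joint angles; "joint_velocities": joint speeds; "joint_efforts": joint torques, N m; "tool_pos": TCP position; "tcp_rot": TCP orientation; "force": force on the tool from outside, world axes, zero at the start; "wrist_torque": the same for the moment, N m; "width": opening from 0.0 (shut) to 1.0 (fully open).
Only numpy, scipy, OpenCV 4.12 (cv2) and the standard library are available. Lean on these libraries where they do the work, as an engineer would, in place of code of your own. Each camera call takes 0.05 s, during which the arm holds its last target. There are 200 camera calls.

### The job

The top tray of the nested stack is wanted empty, but it sticks in the tray under it. First stand the two pipe nipples that are in it upright in the two empty bores of the wooden rack; then peel the tray off by raising one corner while the opposite corner still sits in the stack, so that the trays below stay where they are on the bench, and lift it away. Finish still holding the empty tray up, level and still, about a hand's breadth (10 cm) above where it sat; do not put it down or let go, and leave the other things on the bench alone.

Things in the scene. Friction and masses are not known exactly. Their poses are not given: they have to be found in the camera images.
- tray_top: Top tray of the stack: plain grey formed sheet metal, 140 mm (its x) by 200 mm (its y) over the rim, 44 mm tall, 0.28 kg. Origin at the centre of its underside (48 mm above the bench at the start), z up; floor 2 mm thick. A rolled rim 8 mm thick and 10 mm tall runs all round (34 to 44 mm above the origin; outer faces at x = 70, y = 100 mm): pinch it from above, one finger inside, one outside.
- trays_below: Two trays of the same shape under it, stuck fast together as one, 68 mm tall, 0.66 kg, loose on the bench. Origin at the centre of the underside; axes as the top tray's. Their rim carries a shoulder of the top tray, 24 mm below the top of its rim outside (22 mm inside), so fingers have 20 mm of depth there. The top tray hangs 20 mm deep in them with 1 mm of play.
- corner_0 (a point): Corner of the top tray's rim: on the rim's top, in the middle of its 8 mm thickness, at x = -66 mm, y = +96 mm from the tray's centre. Corner 2 is diagonally opposite. Six sprung noses in the rim below, three along each long side (y = -75, 0, 75 mm), are snapped over a bead on the tray's foot; each holds with about 1 to 2 N and lets go once the tray has risen about 6 mm there, so a slow lift from one corner frees them one after another.
- corner_1 (a point): Corner of the top tray's rim: on the rim's top, in the middle of its 8 mm thickness, at x = -66 mm, y = -96 mm from the tray's centre. Corner 3 is diagonally opposite. Six sprung noses in the rim below, three along each long side (y = -75, 0, 75 mm), are snapped over a bead on the tray's foot; each holds with about 1 to 2 N and lets go once the tray has risen about 6 mm there, so a slow lift from one corner frees them one after another.
- corner_2 (a point): Corner of the top tray's rim: on the rim's top, in the middle of its 8 mm thickness, at x = +66 mm, y = -96 mm from the tray's centre. Corner 0 is diagonally opposite. Six sprung noses in the rim below, three along each long side (y = -75, 0, 75 mm), are snapped over a bead on the tray's foot; each holds with about 1 to 2 N and lets go once the tray has risen about 6 mm there, so a slow lift from one corner frees them one after another.
- corner_3 (a point): Corner of the top tray's rim: on the rim's top, in the middle of its 8 mm thickness, at x = +66 mm, y = +96 mm from the tray's centre. Corner 1 is diagonally opposite. Six sprung noses in the rim below, three along each long side (y = -75, 0, 75 mm), are snapped over a bead on the tray's foot; each holds with about 1 to 2 N and lets go once the tray has risen about 6 mm there, so a slow lift from one corner frees them one after another.
- nipple_a_mid (a point): Pipe nipple: plain grey steel tube, 34 mm in diameter, 70 mm tall, standing upright on the floor of the top tray (so it stands 28 mm out above the rim). This point is its centre, half-way up; z along the tube.
- nipple_b_mid (a point): The other pipe nipple in the top tray, the same as the first; the two are interchangeable.
- rack: Wooden rack fixed to the bench: block 190 mm (its x) by 64 mm (its y), top 50 mm above the bench, on a base board 200 by 74 mm. Three upright bores along x, 62 mm apart, 42 mm wide, 3 mm chamfer, 38 mm deep, so a seated nipple stands out 32 mm. The +x bore already holds a third nipple, which stays. Origin at the centre of the underside, z up.
- bore_0 (a point): Centre of the mouth (level with the block's top) of the empty bore at the rack's -x end.
- bore_1 (a point): Centre of the mouth of the empty middle bore.
- spanner: Bystander: combination spanner 163 mm long lying on the bench. Origin at the centre of its underside. Leave alone.
- tape: Bystander: yellow tape measure, 34 x 78 x 60 mm. Origin at the centre of its underside. Leave alone.
- bearing_sm: Bystander: small ball bearing lying flat, 47 mm across, 14 mm tall. Origin at the centre of its underside. Leave alone.
- v_blk: Bystander: ground steel V-block, 60 x 50 x 40 mm. Origin at the centre of its underside. Leave alone.
There are look-alikes about, which are no part of the job. What is shaped like the part that bears nipple_a_mid but purple is not meant.

How it is judged:
By the outcome, as a careful person would: the job done as asked, in the order asked, and still so for the second after the job is handed in, while the arm keeps its last pose, push and grip.
It also fails if it takes over 69 s, if anything falls off the work surface, if the arm or the gripper's body presses on something with over 40 N, if the wrist force passes 120 N, or if a joint passes its speed limit or range.

## Working session

There is one attempt and no reset: what is moved stays moved. The work goes in short steps, Python scripts to look and compute and a tool call to move; the robot and the scene stay as the last step left them, time stands still between calls to the robot, and variables do not carry over. Pictures are saved under pics/ and viewed, about 8 in all and at most 12, crops included, and the job is handed in when it is done.

Besides the shell and the picture viewer there is one more tool, called after "Request:" by a JSON object that holds its "name" and its "arguments". play_rows: Moves the arm, as the interface text tells. Its arguments: {"type":"object","properties":{"moves":{"type":"array","items":{"type":"array","items":{"type":"array","items":{"type":"number"}}}},"jaw":{"type":"number"},"newtons":{"type":"number"}},"required":["moves"]}

```bash
mkdir -p pics
cat > h.py <<'E'
import sys; sys.path.insert(0,'.')
import numpy as np, cv2
from rig import manip, optics, finder
def cloud(n,d):
    c=optics.calibration(n);f=240/np.tan(np.radians(c['vertical_fov']/2))
    v,u=np.mgrid[0:480,0:640]
    K=np.array([[f,0,c['cx']],[0,f,c['cy']],[0,0,1.]])
    p=cv2.undistortPoints(np.stack([u,v],-1).reshape(-1,1,2).astype(float),K,np.array([c['k1'],0,0,0.])).reshape(480,640,2)
    P=np.stack([p[...,0]*d,-p[...,1]*d,-d],-1)
    T=np.array(c['cam_to_world']);return P@T[:3,:3].T+T[:3,3]
E
ls
python3 - <<'E'
from h import *
ims=[]
print(manip.finger_overhang, manip.read_state())
for n in ('top','scene'):
    im,d=optics.read_camera(n);cv2.imwrite(f'pics/{n}0.png',im);np.save(n+'_d.npy',d);c=optics.calibration(n);print(n,c['vertical_fov'],np.array(c['cam_to_world'])[:3,3].round(3),c['k1'])
    for q in ['tray_top','trays_below','corner_0','corner_1','corner_2','corner_3','nipple_a_mid','rack','bore_0','bore_1','tape','v_blk','spanner','bearing_sm']:
        print(n,q,[(np.round(r['xyz'],3).tolist(),round(r['confidence'],2)) for r in finder.tip_of(n,q)[:5]])
E
```

```text
h.py
pics
0.025 {'time_s': 0.0, 'q': array([-1.27217237e+00,  3.26918258e-01, -1.93566765e-01,  1.05197260e+00,
        2.24949064e-05,  1.43657593e+00]), 'joint_velocities': array([ 0.00035467, -0.00157453, -0.00037109, -0.000912  , -0.00075601,
        0.00189745]), 'joint_efforts': array([-1.22132828e-04, -4.43396473e+01,  2.62440830e+01,  1.53535214e-02,
       -2.44768326e-04,  2.94294914e-06]), 'tool_pos': array([ 0.23055251, -0.49877581,  0.25552223]), 'tcp_rot': array([ 9.76671654e-01,  2.14736560e-01, -5.69942203e-05, -8.28764461e-04]), 'force': array([ 0.12671429, -0.3517949 ,  0.35600635]), 'wrist_torque': array([ 0.00233431, -0.06445335,  0.03875472]), 'width': 1.0000860714531934}
top 42.82704104938506 [ 0.476 -0.098  1.412] 0.0043055446853608285
top tray_top [([0.567, -0.21, 0.049], 0.91)]
top trays_below []
top corner_0 [([0.632, -0.117, 0.095], 0.97), ([0.503, -0.115, 0.093], 0.62), ([0.492, -0.3, 0.094], 0.61), ([0.628, -0.31, 0.093], 0.55), ([0.44, -0.429, -0.002], 0.41)]
top corner_1 [([0.632, -0.117, 0.095], 0.97), ([0.503, -0.115, 0.093], 0.62), ([0.492, -0.3, 0.0
[... 1689 characters left out ...]
, 0.096], 0.6)]
scene nipple_a_mid [([0.585, -0.162, 0.089], 0.89), ([0.441, -0.219, 0.037], 0.88), ([0.495, -0.058, 0.035], 0.64), ([0.442, -0.135, 0.033], 0.62), ([0.433, -0.327, 0.037], 0.57)]
scene rack [([0.586, 0.124, -0.003], 0.8)]
scene bore_0 [([0.517, 0.121, 0.048], 0.58), ([0.498, -0.31, 0.093], 0.19)]
scene bore_1 [([0.517, 0.121, 0.048], 0.58), ([0.498, -0.31, 0.093], 0.19)]
scene tape [([0.702, 0.258, -0.001], 0.92), ([0.52, 0.119, 0.051], 0.71)]
scene v_blk [([0.438, -0.434, 0.004], 0.9)]
scene spanner [([0.567, -0.031, 0.001], 0.59), ([0.519, 0.122, 0.049], 0.28), ([0.502, -0.119, 0.098], 0.19)]
scene bearing_sm [([0.408, -0.025, 0.003], 0.67), ([0.577, -0.262, 0.088], 0.51)]
```

View pics/top0.png

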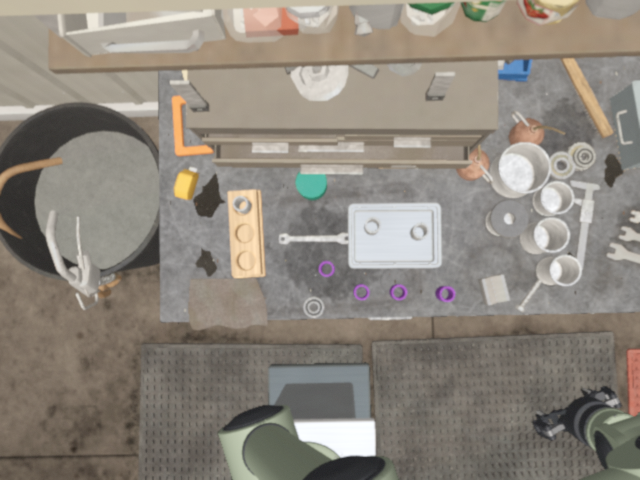

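View pics/scene0.png

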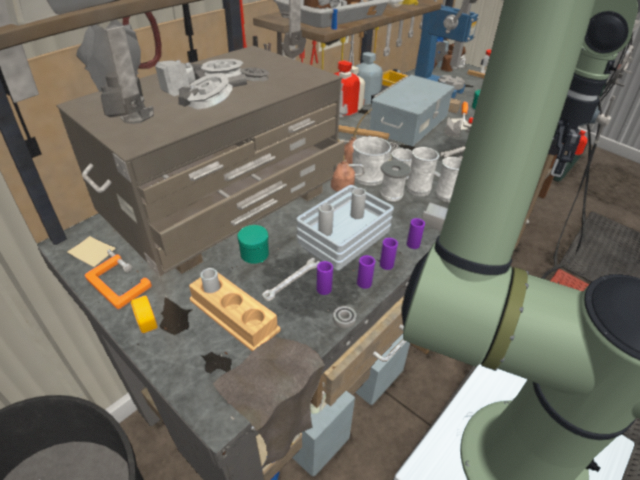

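Run:
```python
from h import *
c=optics.calibration('top');T=np.array(c['cam_to_world'])
ds=[np.load('top_d.npy')]+[optics.read_camera('top')[1] for _ in range(4)]
d=np.median(ds,0);P=cloud('top',d);X,Y,Z=np.moveaxis(P,-1,0)
def sel(x0,x1,y0,y1,z0,z1): return P[(X>x0)&(X<x1)&(Y>y0)&(Y<y1)&(Z>z0)&(Z<z1)]
for cx,cy,z0,z1 in [(.585,-.162,.113,.128),(.577,-.262,.113,.128),(.642,.122,.072,.092)]:
    s=sel(cx-.03,cx+.03,cy-.03,cy+.03,z0,z1); print('nip',len(s),s.mean(0).round(4),((s.min(0)+s.max(0))/2).round(4),np.ptp(s,0).round(3))
    p=s[:,:2].astype(np.float32);print(cv2.minEnclosingCircle(p))
s=sel(.47,.67,-.34,-.08,.084,.1);print('rim',len(s),np.median(s[:,2]),cv2.minAreaRect(s[:,:2].astype(np.float32)))
s=sel(.45,.73,.06,.19,.043,.057);print('block',len(s),np.median(s[:,2]),cv2.minAreaRect(s[:,:2].astype(np.float32)))
for cx in(.517,.579):
    s=sel(cx-.024,cx+.024,.098,.146,-.01,.035);print('bore',len(s),np.median(s[:,2]) if len(s) else 0,cv2.minEnclosingCircle(s[:,:2].astype(np.float32)) if len(s) else 0)
# chest: near edge per y
for y in np.arange(-.45,.3,.05):
    s=sel(.3,1.2,y-.005,y+.005,.13,.6); print(round(y,2),s[:,0].min().round(3) if len(s) else None, s[s[:,0].argmin(),2].round(3) if len(s) else None,end=' | ')
im,_=optics.read_camera('top');cv2.imwrite('pics/c1.png',cv2.resize(im[160:320,200:460],None,fx=3,fy=3,interpolation=cv2.INTER_CUBIC))
for cam in('top','scene'):
  if cam=='scene':optics.read_camera('scene')
  print([(np.round(r['xyz'],3).tolist(),round(r['confidence'],2)) for r in finder.find_in(cam,'nipple_a_mid')])
```

```text
nip 96 [ 0.5845 -0.1606  0.1209] [ 0.5846 -0.1608  0.1203] [0.033 0.032 0.012]
((0.5846884846687317, -0.1604839563369751), 0.016975829377770424)
nip 96 [ 0.5702 -0.2617  0.1211] [ 0.5704 -0.2616  0.1194] [0.032 0.032 0.012]
((0.5705878138542175, -0.26139795780181885), 0.016983572393655777)
nip 103 [0.6423 0.1265 0.0809] [0.6423 0.127  0.0793] [0.033 0.034 0.014]
((0.6428983807563782, 0.12693805992603302), 0.017291130498051643)
rim 1200 0.09283436679039647 ((0.5644042491912842, -0.20809286832809448), (0.1986202746629715, 0.13902601599693298), 88.62873077392578)
block 1653 0.04995470766363619 ((0.5809102058410645, 0.12454922497272491), (0.1902633160352707, 0.06454718112945557), 2.3527042865753174)
bore 255 0.012706511571965118 ((0.5194385051727295, 0.12476277351379395), 0.02081325277686119)
bore 252 0.012707945010131727 ((0.5820647478103638, 0.12717938423156738), 0.0206491407006979)
-0.45 0.781 0.551 | -0.4 0.781 0.548 | -0.35 0.701 0.155 | -0.3 0.703 0.164 | -0.25 0.703 0.136 | -0.2 0.705 0.132 | -0.15 0.708 0.169 | -0.1 0.692 0.146 | -0.05 0.694 0.144 | -0.0 0.713 0.153 | 0.05 0.715 0.137 | 0.1 0.716 0.148 | 0.15 0.718 0.135 | 0.2 0.781 0.552 | 0.25 0.78 0.549 | [([0.563, -0.212, 0.049], 0.6), ([0.44, -0.318, 0.055], 0.53), ([0.582, -0.164, 0.119], 0.5), ([0.498, -0.056, 0.071], 0.49)]
[([0.428, -0.312, 0.046], 0.71), ([0.488, -0.052, 0.047], 0.66), ([0.435, -0.205, 0.049], 0.63), ([0.436, -0.124, 0.046], 0.61), ([0.576, -0.15, 0.104], 0.57)]
```

View pics/c1.png

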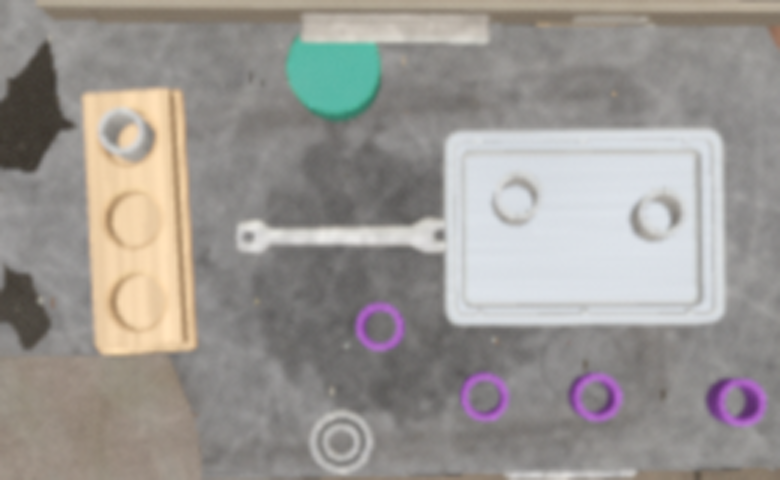

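Request:
{"name": "play_rows", "arguments": {"moves": [[[0.046,-0.016,0,0,0,0],[0.046,-0.016,0,0,0,0],[0.046,-0.016,0,0,0,0],[0.046,-0.016,0,0,0,0],[0.046,-0.016,0,0,0,0],[0.046,-0.016,0,0,0,0],[0.046,-0.016,0,0,0,0],[0.046,-0.016,0,0,0,0],[0.046,-0.016,0,0,0,0],[0.046,-0.016,0,0,0,0]]], "jaw": -0.3, "newtons": 40}}

```text
time_s: 3.15
tool_pos: [0.5823, -0.1599, 0.2563]
tcp_rot: [0.977, 0.215, 0.0, 0.0]
force: [0.9, -0.9, 0.4]
width: 0.648
```

Request:
{"name": "play_rows", "arguments": {"moves": [[[0,0,0,0,0,-0.181],[0,0,0,0,0,-0.181],[0,0,0,0,0,-0.181],[0,0,0,0,0,-0.181],[0,0,0,0,0,-0.181],[0,0,0,0,0,-0.181],[0,0,0,0,0,-0.181],[0,0,0,0,0,-0.181],[0,0,0,0,0,-0.181],[0,0,0,0,0,-0.181],[0,0,0,0,0,-0.181],[0,0,0,0,0,-0.181],[0,0,0,0,0,-0.181],[0,0,0,0,0,-0.181],[0,0,0,0,0,-0.175],[0,0,0,0,0,0]]]}}

```text
time_s: 5.15
tool_pos: [0.5812, -0.1611, 0.2562]
tcp_rot: [0.001, 1.0, 0.0, -0.0]
force: [-0.0, -1.9, 0.2]
width: 0.646
```

Request:
{"name": "play_rows", "arguments": {"moves": [[[-0.0035,0.0005,0.03,0,0,0],[0,0,0.03,0,0,0],[0,0,0.03,0,0,0],[0,0,0.03,0,0,0],[0,0,0.015,0,0,0],[0,0,0.004,0,0,0]]]}}

```text
time_s: 5.9
tool_pos: [0.5843, -0.1605, 0.1166]
tcp_rot: [0.001, 1.0, 0.0, -0.001]
force: [-1.0, 0.3, 0.9]
width: 0.653
```

Request:
{"name": "play_rows", "arguments": {"moves": [[[0,0,0,0,0,0],[0,0,0,0,0,0],[0,0,0,0,0,0],[0,0,0,0,0,0]]], "jaw": 1, "newtons": 40}}

```text
time_s: 6.4
tool_pos: [0.5854, -0.1609, 0.1183]
tcp_rot: [-0.0, 1.0, -0.0, 0.001]
force: [-0.8, -0.8, 3.3]
width: 0.38
```

Request:
{"name": "play_rows", "arguments": {"moves": [[[0,0,-0.01,0,0,0],[0,0,-0.02,0,0,0],[0,0,-0.03,0,0,0],[0,0,-0.02,0,0,0],[0,0.02,0,0,0,0],[0,0.04,0,0,0,0],[0,0.045,0,0,0,0],[0,0.045,0,0,0,0],[0,0.045,0,0,0,0],[0.004,0.045,0,0,0,0],[0,0.03,0,0,0,0],[0,0.0155,0,0,0,0],[0,0,0,0,0,0]]]}}

```text
time_s: 8.02
tool_pos: [0.5799, 0.1259, 0.1966]
tcp_rot: [-0.001, 1.0, -0.0, -0.001]
force: [0.2, 0.4, -2.2]
width: 0.38
```

Run:
```python
from h import *
im,d=optics.read_camera('scene');cv2.imwrite('pics/s2.png',cv2.resize(im[150:370,150:450],None,fx=2.5,fy=2.5,interpolation=cv2.INTER_CUBIC))
s=manip.read_state();print(s['time_s'],s['tool_pos'],s['width'],s['force'],s['q'])
```

```text
8.075 [0.58017854 0.12484216 0.19675503] 0.3801864519599651 [ 0.19326088 -0.14095832 -1.98464704] [ 8.78750994e-02  4.50117858e-01 -1.63604401e-01  9.58092549e-01
 -5.64249370e-04  8.71570793e-02]
```

View pics/s2.png

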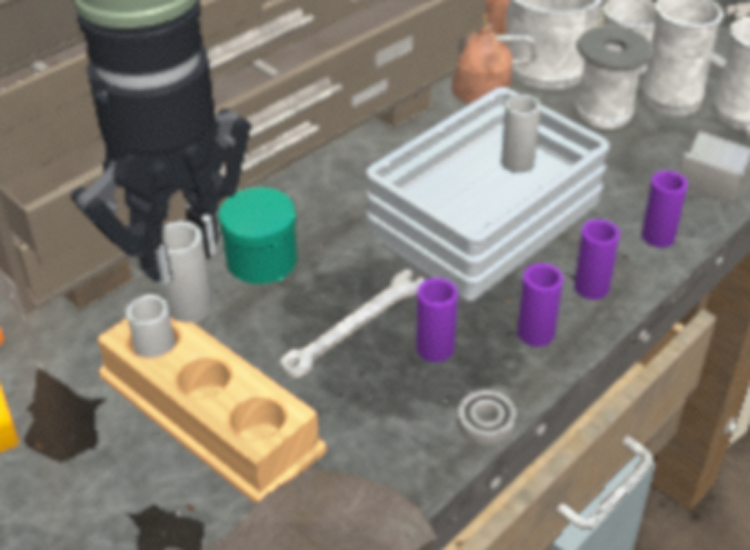

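Request:
{"name": "play_rows", "arguments": {"moves": [[[0,0,0.025,0,0,0],[0,0,0.03,0,0,0],[0,0,0.02,0,0,0],[0,0,0.015,0,0,0],[0,0,0.012,0,0,0],[0,0,0.008,0,0,0],[0,0,0.004,0,0,0],[0,0,0,0,0,0]]]}}

```text
time_s: 9.07
tool_pos: [0.5807, 0.1249, 0.0834]
tcp_rot: [-0.0, 1.0, -0.0, 0.0]
force: [-0.8, -0.7, -2.1]
width: 0.386
```

Request:
{"name": "play_rows", "arguments": {"moves": [[[0,0,0.002,0,0,0],[0,0,0.001,0,0,0]]]}}

```text
time_s: 9.32
tool_pos: [0.5808, 0.125, 0.0806]
tcp_rot: [-0.0, 1.0, 0.0, 0.0]
force: [-0.2, -0.5, -1.4]
width: 0.383
```

Request:
{"name": "play_rows", "arguments": {"moves": [[[0,0,0,0,0,0],[0,0,0,0,0,0],[0,0,-0.02,0,0,0],[0,0,-0.04,0,0,0],[0,0,-0.04,0,0,0],[0,-0.02,-0.01,0,0,0],[0.002,-0.04,0,0,0,0],[0.002,-0.05,0,0,0,0],[0.002,-0.05,0,0,0,0],[0.002,-0.05,0,0,0,0],[0.002,-0.05,0,0,0,0],[0,-0.05,0,0,0,0],[0,-0.04,0,0,0,0],[0,-0.025,0,0,0,0],[0,-0.011,0,0,0,0],[0,0,0,0,0,0]]], "jaw": -0.3}}

```text
time_s: 11.32
tool_pos: [0.5705, -0.2609, 0.1899]
tcp_rot: [-0.0, 1.0, 0.0, -0.0]
force: [-0.5, 0.8, -0.6]
width: 0.649
```

Run:
```python
from h import *
d=optics.read_camera('top')[1];P=cloud('top',d);X,Y,Z=np.moveaxis(P,-1,0)
def sel(x0,x1,y0,y1,z0,z1): return P[(X>x0)&(X<x1)&(Y>y0)&(Y<y1)&(Z>z0)&(Z<z1)]
s=sel(.55,.612,.09,.16,.06,.13);print(len(s),np.median(s[:,2]),s[:,2].max(),cv2.minEnclosingCircle(s[:,:2].astype(np.float32)))
s=manip.read_state();print(s['time_s'],s['tool_pos'],s['width'],s['force'])
```

```text
125 0.07953630804564682 0.08896889045535605 ((0.5788160562515259, 0.12533724308013916), 0.01772386208176613)
11.375 [ 0.57059342 -0.26019129  0.18999964] 0.6508188694275153 [-0.58455371  0.20758726 -0.0870563 ]
```

Request:
{"name": "play_rows", "arguments": {"moves": [[[0,-0.001,0.03,0,0,0],[0,0,0.025,0,0,0],[0,0,0.013,0,0,0],[0,0,0.005,0,0,0],[0,0,0,0,0,0]]]}}

```text
time_s: 12.0
tool_pos: [0.571, -0.2618, 0.1177]
tcp_rot: [-0.0, 1.0, -0.0, 0.0]
force: [-0.0, -0.0, 0.9]
width: 0.651
```

Request:
{"name": "play_rows", "arguments": {"moves": [[[0,0,0,0,0,0],[0,0,0,0,0,0],[0,0,0,0,0,0],[0,0,0,0,0,0]]], "jaw": 1}}

```text
time_s: 12.5
tool_pos: [0.5713, -0.2625, 0.1183]
tcp_rot: [-0.0, 1.0, -0.0, 0.001]
force: [-0.3, -0.3, 5.6]
width: 0.382
```

Request:
{"name": "play_rows", "arguments": {"moves": [[[0,0,-0.01,0,0,0],[0,0,-0.02,0,0,0],[0,0,-0.03,0,0,0],[0,0,-0.02,0,0,0],[0.002,0.02,0,0,0,0],[0.006,0.04,0,0,0,0],[0.006,0.045,0,0,0,0],[0.006,0.045,0,0,0,0],[0.006,0.045,0,0,0,0],[0.006,0.045,0,0,0,0],[0.006,0.045,0,0,0,0],[0.006,0.04,0,0,0,0],[0.005,0.03,0,0,0,0],[0.003,0.02,0,0,0,0],[0,0.008,0,0,0,0],[0,0,0,0,0,0]]]}}

```text
time_s: 14.5
tool_pos: [0.5179, 0.1213, 0.1967]
tcp_rot: [-0.001, 1.0, -0.0, -0.001]
force: [0.3, -0.4, -1.1]
width: 0.383
```

Run:
```python
from h import *
s=manip.read_state();print(s['time_s'],s['tool_pos'],s['width'],s['force'],np.array([.519,.122])-s['tool_pos'][:2])
```

```text
14.5 [0.5178618  0.12130801 0.19666719] 0.38302017056002396 [ 0.28909972 -0.36272804 -1.13982314] [0.0011382  0.00069199]
```

Request:
{"name": "play_rows", "arguments": {"moves": [[[-0.001,0.001,0.025,0,0,0],[0,0,0.03,0,0,0],[0,0,0.02,0,0,0],[0,0,0.015,0,0,0],[0,0,0.012,0,0,0],[0,0,0.008,0,0,0],[0,0,0.005,0,0,0],[0,0,0.001,0,0,0],[0,0,0,0,0,0]]]}}

```text
time_s: 15.62
tool_pos: [0.5199, 0.1219, 0.0816]
tcp_rot: [-0.0, 1.0, 0.0, 0.0]
force: [0.3, -0.4, -1.7]
width: 0.377
```

Request:
{"name": "play_rows", "arguments": {"moves": [[[0,0,0,0,0,0],[0,0,0,0,0,0],[0,0,-0.02,0,0,0],[0,0,-0.04,0,0,0],[0,0,-0.04,0,0,0]]], "jaw": -0.3}}

```text
time_s: 16.25
tool_pos: [0.5194, 0.1218, 0.1824]
tcp_rot: [-0.0, 1.0, -0.0, -0.0]
force: [0.5, -0.1, 0.3]
width: 0.648
```

Run:
```python
from h import *
d=np.median([optics.read_camera('top')[1] for _ in range(4)],0);P=cloud('top',d);X,Y,Z=np.moveaxis(P,-1,0)
def sel(x0,x1,y0,y1,z0,z1): return P[(X>x0)&(X<x1)&(Y>y0)&(Y<y1)&(Z>z0)&(Z<z1)]
s=sel(.47,.67,-.34,-.08,.084,.1);print('rim',len(s),np.median(s[:,2]),cv2.minAreaRect(s[:,:2].astype(np.float32)))
s=sel(.47,.67,-.34,-.08,.1,.2);print('left in tray',len(s))
s=sel(.55,.612,.09,.16,.06,.13);print(len(s),np.median(s[:,2]))
# inner profile across the -y rim at x~.516
for y in np.arange(-.315,-.27,.004):
    s=sel(.506,.526,y-.002,y+.002,0,.2);print(round(y,3),s[:,2].mean().round(3) if len(s) else None,end='; ')
im,d2=optics.read_camera('scene');cv2.imwrite('pics/s3.png',cv2.resize(im[150:370,150:450],None,fx=2.5,fy=2.5,interpolation=cv2.INTER_CUBIC))
s=manip.read_state();print(s['time_s'],s['tool_pos'],s['width'],s['force'])
```

```text
rim 1152 0.09290104618588158 ((0.5643319487571716, -0.2082574963569641), (0.1990092396736145, 0.13883821666240692), 88.67382049560547)
left in tray 0
123 0.08139970036201927
-0.315 None; -0.311 None; -0.307 0.093; -0.303 0.09; -0.299 0.077; -0.295 0.064; -0.291 0.053; -0.287 0.052; -0.283 0.052; -0.279 0.052; -0.275 0.051; -0.271 0.052; 16.5 [0.51935477 0.12184783 0.18097394] 0.6481073010045776 [0.21506337 0.00803867 0.58123672]
```

View pics/s3.png

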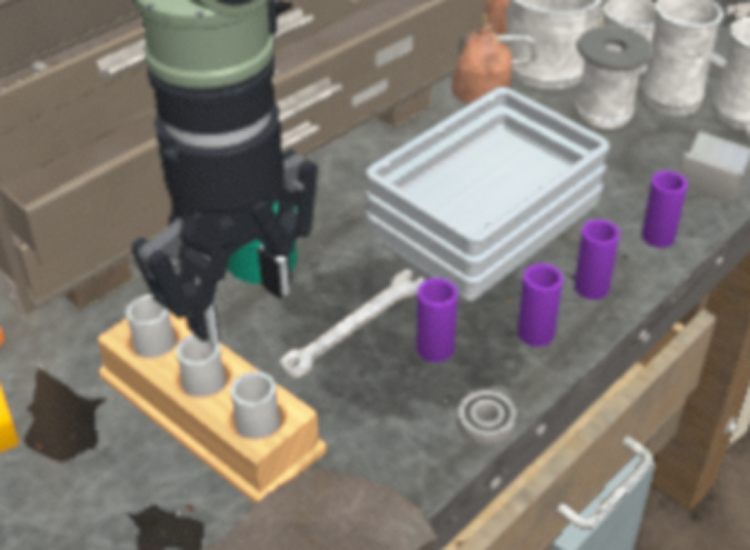

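Request:
{"name": "play_rows", "arguments": {"moves": [[[0,-0.02,0,0,0,0],[0,-0.04,0,0,0,0],[0,-0.05,0,0,0,0],[0,-0.05,0,0,0,0],[0.0035,-0.05,0,0,0,0],[0,-0.05,0,0,0,0],[0,-0.05,0,0,0,0],[0,-0.05,0,0,0,0],[0,-0.035,0,0,0,0],[0,-0.02,0,0,0,0],[0,-0.01,0,0,0,0.024],[0,0,0,0,0,0],[0,0,0,0,0,0]]], "jaw": 0.2}}

```text
time_s: 18.12
tool_pos: [0.5162, -0.3018, 0.1812]
tcp_rot: [0.011, 1.0, 0.0, -0.0]
force: [-0.3, 0.5, -0.5]
width: 0.401
```

Request:
{"name": "play_rows", "arguments": {"moves": [[[0,-0.001,0.03,0,0,0],[0,0,0.03,0,0,0],[0,0,0.014,0,0,0],[0,0,0.005,0,0,0],[0,0,0.002,0,0,0],[0,0,0,0,0,0]]]}}

```text
time_s: 18.88
tool_pos: [0.5167, -0.3045, 0.1011]
tcp_rot: [0.012, 1.0, -0.0, 0.001]
force: [0.2, 0.4, 0.1]
width: 0.4
```

Request:
{"name": "play_rows", "arguments": {"moves": [[[0,0,0,0,0,0],[0,0,0,0,0,0],[0,0,0,0,0,0],[0,0,0,0,0,0]]], "jaw": 1, "newtons": 30}}

```text
time_s: 19.38
tool_pos: [0.5165, -0.3044, 0.1007]
tcp_rot: [0.012, 1.0, -0.0, 0.0]
force: [-0.9, 0.6, 3.1]
width: 0.083
```

Request:
{"name": "play_rows", "arguments": {"moves": [[[0,0,0,0,0,0],[0,0,0,0,0,0]]], "newtons": 110}}

```text
time_s: 19.62
tool_pos: [0.5165, -0.3045, 0.1008]
tcp_rot: [0.012, 1.0, -0.0, 0.0]
force: [-0.7, -0.8, 5.3]
width: 0.062
```

```bash
cat > plan.py <<'E'
from h import *
from scipy.spatial.transform import Rotation as R
s=manip.read_state();p=np.array(s['tool_pos']);q=R.from_quat(s['tcp_rot'])
print(s['time_s'],p,s['width'],s['force'],s['wrist_torque'],'rot',q.as_matrix().round(3).tolist())
xh=np.array([.9997,-.0239,0]);yh=np.array([.0239,.9997,0]);C=np.array([.5643,-.2082,.048])
piv=C+.069*xh+.099*yh+[0,0,.010]
u=-(.132*xh+.192*yh);u/=np.linalg.norm(u)
ax=np.cross(u,[0,0,1])  # rotation about ax takes u up
N=20;th=.1/N
def rel(a):
    r=R.from_rotvec(ax*a);return r*q, piv+r.apply(p-piv)
for a in (th,.05,.1): 
    q1,p1=rel(a); print(a,'total pos',(p1-p).round(4))
print('turn/row tool',q.inv().apply(ax*th).round(5))
qa,pa=q,p
for k in range(1,N+1):
    q1,p1=rel(k*th)
    if k in(1,10,20):print(k,qa.inv().apply(p1-pa).round(5))
    qa,pa=q1,p1
E
python3 plan.py
```

```text
19.625 [ 0.5164522  -0.30446147  0.10075721] 0.06188531954709139 [-0.69950546 -0.7750043   5.34909753] [-0.00965265  0.05474937  0.0230295 ] rot [[-1.0, 0.024, 0.001], [0.024, 1.0, -0.001], [-0.001, -0.001, -1.0]]
0.005 total pos [0.0001 0.0002 0.0011]
0.05 total pos [0.0014 0.002  0.0113]
0.1 total pos [0.0032 0.0044 0.0224]
turn/row tool [ 0.00412  0.00283 -0.     ]
1 [-0.00012  0.00018 -0.00113]
10 [-0.00012  0.00018 -0.00113]
20 [-0.00012  0.00018 -0.00113]
```

Request:
{"name": "play_rows", "arguments": {"moves": [[[-6e-05,9e-05,-0.00057,0.00206,0.00142,0],[-6e-05,9e-05,-0.00057,0.00206,0.00142,0],[-6e-05,9e-05,-0.00057,0.00206,0.00142,0],[-6e-05,9e-05,-0.00057,0.00206,0.00142,0],[-6e-05,9e-05,-0.00057,0.00206,0.00142,0],[-6e-05,9e-05,-0.00057,0.00206,0.00142,0],[-6e-05,9e-05,-0.00057,0.00206,0.00142,0],[-6e-05,9e-05,-0.00057,0.00206,0.00142,0],[-6e-05,9e-05,-0.00057,0.00206,0.00142,0],[-6e-05,9e-05,-0.00057,0.00206,0.00142,0]]]}}

```text
time_s: 20.88
tool_pos: [0.5166, -0.303, 0.1059]
tcp_rot: [0.012, 1.0, -0.01, -0.007]
force: [-0.4, -0.2, -3.4]
width: 0.059
```

Request:
{"name": "play_rows", "arguments": {"moves": [[[-6e-05,9e-05,-0.00057,0.00206,0.00142,0],[-6e-05,9e-05,-0.00057,0.00206,0.00142,0],[-6e-05,9e-05,-0.00057,0.00206,0.00142,0],[-6e-05,9e-05,-0.00057,0.00206,0.00142,0],[-6e-05,9e-05,-0.00057,0.00206,0.00142,0],[-6e-05,9e-05,-0.00057,0.00206,0.00142,0],[-6e-05,9e-05,-0.00057,0.00206,0.00142,0],[-6e-05,9e-05,-0.00057,0.00206,0.00142,0],[-6e-05,9e-05,-0.00057,0.00206,0.00142,0],[-6e-05,9e-05,-0.00057,0.00206,0.00142,0]]]}}

```text
time_s: 22.12
tool_pos: [0.5176, -0.3022, 0.1117]
tcp_rot: [0.012, 1.0, -0.021, -0.014]
force: [-1.3, -0.6, -2.0]
width: 0.061
```

```bash
cat > chk.py <<'E'
from h import *
from scipy.spatial.transform import Rotation as R
s=manip.read_state();print(s['time_s'],s['tool_pos'].round(4),s['width'],s['force'].round(2),s['wrist_torque'].round(2),R.from_quat(s['tcp_rot']).as_matrix()[:,2].round(3))
P=cloud('top',optics.read_camera('top')[1]);X,Y,Z=np.moveaxis(P,-1,0)
xh=np.array([.9997,-.0239]);yh=np.array([.0239,.9997]);a=(P[...,:2]-[.5643,-.2082])@xh;b=(P[...,:2]-[.5643,-.2082])@yh
m=(abs(a)<.055)&(abs(b)<.085)&(Z>.045)&(Z<.25)&~((a<.01)&(b<-.02))
A=np.c_[a[m],b[m],np.ones(m.sum())];w=np.ones(len(A));
for _ in range(15):
    k=np.linalg.lstsq(A*w[:,None],Z[m]*w,rcond=None)[0];w=1/(1+(abs(A@k-Z[m])/.002)**2)
print('floor plane slope x,y, z0-.050:',k.round(4),'n',m.sum(), 'corners(dz) -x-y,+x-y,+x+y,-x+y',[round(float(k@[i*.066,j*.096,1]-.050),4) for i,j in((-1,-1),(1,-1),(1,1),(-1,1))])
E
python3 chk.py
```

```text
22.125 [ 0.5176 -0.3022  0.1117] 0.0613279299950456 [-1.25 -0.56 -2.03] [-0.24  0.09  0.03] [-0.029 -0.041 -0.999]
floor plane slope x,y, z0-.050: [-0.0254 -0.0461  0.0567] n 2898 corners(dz) -x-y,+x-y,+x+y,-x+y [0.0128, 0.0094, 0.0006, 0.0039]
```

Request:
{"name": "play_rows", "arguments": {"moves": [[[-6e-05,9e-05,-0.00057,0.00206,0.00142,0],[-6e-05,9e-05,-0.00057,0.00206,0.00142,0],[-6e-05,9e-05,-0.00057,0.00206,0.00142,0],[-6e-05,9e-05,-0.00057,0.00206,0.00142,0],[-6e-05,9e-05,-0.00057,0.00206,0.00142,0],[-6e-05,9e-05,-0.00057,0.00206,0.00142,0],[-6e-05,9e-05,-0.00057,0.00206,0.00142,0],[-6e-05,9e-05,-0.00057,0.00206,0.00142,0],[-6e-05,9e-05,-0.00057,0.00206,0.00142,0],[-6e-05,9e-05,-0.00057,0.00206,0.00142,0],[-6e-05,9e-05,-0.00057,0.00206,0.00142,0],[-6e-05,9e-05,-0.00057,0.00206,0.00142,0],[-6e-05,9e-05,-0.00057,0.00206,0.00142,0],[-6e-05,9e-05,-0.00057,0.00206,0.00142,0],[-6e-05,9e-05,-0.00057,0.00206,0.00142,0],[-6e-05,9e-05,-0.00057,0.00206,0.00142,0],[-6e-05,9e-05,-0.00057,0.00206,0.00142,0],[-6e-05,9e-05,-0.00057,0.00206,0.00142,0],[-6e-05,9e-05,-0.00057,0.00206,0.00142,0],[-6e-05,9e-05,-0.00057,0.00206,0.00142,0]]]}}

```text
time_s: 24.68
tool_pos: [0.5193, -0.2997, 0.1229]
tcp_rot: [0.012, 0.999, -0.041, -0.029]
force: [-1.7, -1.6, -2.1]
width: 0.058
```

```bash
python3 chk.py
```

```text
24.675 [ 0.5193 -0.2997  0.1229] 0.05847725980573031 [-1.73 -1.55 -2.1 ] [-0.25  0.2   0.07] [-0.059 -0.081 -0.995]
floor plane slope x,y, z0-.050: [-0.0599 -0.0862  0.0626] n 2886 corners(dz) -x-y,+x-y,+x+y,-x+y [0.0248, 0.0169, 0.0003, 0.0083]
```

Request:
{"name": "play_rows", "arguments": {"moves": [[[6e-05,-8e-05,-0.001,0,0,0],[6e-05,-8e-05,-0.001,0,0,0],[6e-05,-8e-05,-0.001,0,0,0],[6e-05,-8e-05,-0.001,0,0,0],[6e-05,-8e-05,-0.001,0,0,0],[6e-05,-8e-05,-0.001,0,0,0],[6e-05,-8e-05,-0.001,0,0,0],[6e-05,-8e-05,-0.001,0,0,0],[6e-05,-8e-05,-0.001,0,0,0],[6e-05,-8e-05,-0.001,0,0,0]]]}}

```text
time_s: 25.98
tool_pos: [0.5192, -0.2998, 0.1329]
tcp_rot: [0.012, 0.999, -0.041, -0.029]
force: [0.3, 0.1, -4.1]
width: 0.057
```

```bash
python3 chk.py
```

```text
25.975 [ 0.5192 -0.2998  0.1329] 0.05668177479424498 [ 0.32  0.12 -4.09] [-0.12  0.1   0.03] [-0.059 -0.081 -0.995]
floor plane slope x,y, z0-.050: [-0.0622 -0.1241  0.0676] n 2907 corners(dz) -x-y,+x-y,+x+y,-x+y [0.0336, 0.0254, 0.0016, 0.0098]
```

Request:
{"name": "play_rows", "arguments": {"moves": [[[6e-05,-8e-05,-0.001,0,0,0],[6e-05,-8e-05,-0.001,0,0,0],[6e-05,-8e-05,-0.001,0,0,0],[6e-05,-8e-05,-0.001,0,0,0],[6e-05,-8e-05,-0.001,0,0,0],[6e-05,-8e-05,-0.001,0,0,0],[6e-05,-8e-05,-0.001,0,0,0],[6e-05,-8e-05,-0.001,0,0,0]]]}}

```text
time_s: 27.02
tool_pos: [0.5194, -0.2997, 0.1411]
tcp_rot: [0.012, 0.999, -0.041, -0.029]
force: [-0.7, -0.3, -2.5]
width: 0.059
```

```bash
python3 chk.py
```

```text
27.025 [ 0.5194 -0.2997  0.1411] 0.058871198504351435 [-0.73 -0.35 -2.46] [-0.14  0.05  0.  ] [-0.058 -0.081 -0.995]
floor plane slope x,y, z0-.050: [-0.0622 -0.1206  0.0773] n 2958 corners(dz) -x-y,+x-y,+x+y,-x+y [0.043, 0.0348, 0.0116, 0.0198]
```

Request:
{"name": "play_rows", "arguments": {"moves": [[[0.0001,-0.0001,-0.0015,0,0,0],[0.00016,-0.00023,-0.003,0,0,0],[0.00016,-0.00023,-0.003,0,0,0],[0.00016,-0.00023,-0.003,0,0,0],[0.00016,-0.00023,-0.003,0,0,0],[0.00016,-0.00023,-0.003,0,0,0],[0.00016,-0.00023,-0.003,0,0,0],[0.00016,-0.00023,-0.003,0,0,0],[0.00016,-0.00023,-0.003,0,0,0],[0.00016,-0.00023,-0.003,0,0,0],[0.0001,-0.0001,-0.0015,0,0,0]]]}}

```text
time_s: 28.45
tool_pos: [0.5194, -0.2995, 0.1713]
tcp_rot: [0.012, 0.999, -0.041, -0.029]
force: [-0.0, 0.4, -2.9]
width: 0.056
```

Request:
{"name": "play_rows", "arguments": {"moves": [[[0,0,0,-0.006,-0.003,0],[0,0,0,-0.01,-0.005,0],[0,0,0,-0.01,-0.005,0],[0,0,0,-0.01,-0.005,0],[0,0,0,-0.01,-0.005,0],[0,0,0,-0.01,-0.005,0],[0,0,0,-0.01,-0.005,0],[0,0,0,-0.01,-0.005,0],[0,0,0,-0.01,-0.005,0],[0,0,0,-0.01,-0.005,0],[0,0,0,-0.01,-0.005,0],[0,0,0,-0.01,-0.004,0],[0,0,0,-0.006,-0.002,0],[0,0,0,0,0,0]]]}}

```text
time_s: 30.2
tool_pos: [0.5193, -0.2995, 0.171]
tcp_rot: [0.012, 1.0, 0.02, 0.001]
force: [-0.2, -0.3, -2.6]
width: 0.062
```

```bash
python3 chk.py
python3 - <<'E'
from h import *
im,_=optics.read_camera('scene');cv2.imwrite('pics/s4.png',cv2.resize(im[130:370,150:470],None,fx=2.4,fy=2.4,interpolation=cv2.INTER_CUBIC))
E
```

```text
30.2 [ 0.5193 -0.2995  0.171 ] 0.06169797350736985 [-0.17 -0.25 -2.64] [-0.28  0.18 -0.  ] [ 0.003  0.04  -0.999]
floor plane slope x,y, z0-.050: [-0.0061  0.0042  0.1215] n 3269 corners(dz) -x-y,+x-y,+x+y,-x+y [0.0715, 0.0707, 0.0715, 0.0724]
```

View pics/s4.png

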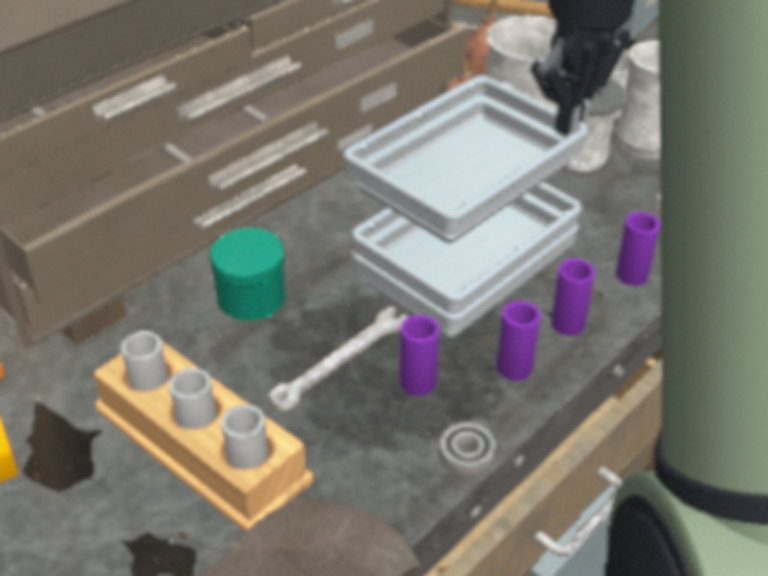

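Request:
{"name": "play_rows", "arguments": {"moves": [[[0.0002,-0.0003,-0.0015,0,0,0],[0.0003,-0.0004,-0.003,0,0,0],[0.0003,-0.0004,-0.003,0.001,-0.001,0],[0.0003,-0.0004,-0.003,0.001,-0.001,0],[0.0003,-0.0004,-0.003,0.001,-0.001,0],[0.0003,-0.0004,-0.003,0.001,-0.001,0],[0.0003,-0.0004,-0.003,0,-0.001,0],[0.0003,-0.0004,-0.003,0,-0.001,0],[0.0003,-0.0004,-0.003,0,0,0],[0.0003,-0.0004,-0.002,0,0,0],[0.0001,0,-0.001,0,0,0],[0,0,0,0,0,0],[0,0,0,0,0,0],[0,0,0,0,0,0],[0,0,0,0,0,0]]]}}

```text
time_s: 32.17
tool_pos: [0.516, -0.3043, 0.1993]
tcp_rot: [0.012, 1.0, 0.018, 0.004]
force: [0.2, -0.7, -1.6]
width: 0.058
```

```bash
python3 chk.py
python3 - <<'E'
from h import *
im,_=optics.read_camera('scene')
for q in('trays_below','rack','spanner'):print(q,[(np.round(r['xyz'],3).tolist(),round(r['confidence'],2)) for r in finder.tip_of('scene',q)[:2]])
P=cloud('top',optics.read_camera('top')[1]);X,Y,Z=np.moveaxis(P,-1,0)
m=(X>.44)&(X<.69)&(Y>-.36)&(Y<-.05)&(Z>.18)&(Z<.2);print(cv2.minAreaRect(P[m][:,:2].astype(np.float32)))
print(manip.read_state()['joint_velocities'].round(3))
E
python3 chk.py
```

```text
32.175 [ 0.516  -0.3043  0.1993] 0.05776408439281105 [ 0.18 -0.7  -1.57] [-0.28  0.13  0.03] [ 0.009  0.035 -0.999]
floor plane slope x,y, z0-.050: [-0.0016 -0.0005  0.1498] n 3380 corners(dz) -x-y,+x-y,+x+y,-x+y [0.0999, 0.0997, 0.0996, 0.0999]
trays_below [([0.564, -0.211, 0.002], 0.94), ([0.563, -0.212, 0.15], 0.52)]
rack [([0.58, 0.122, 0.0], 0.77), ([0.408, -0.026, 0.0], 0.26)]
spanner [([0.57, -0.032, 0.005], 0.61)]
((0.5649528503417969, -0.20775850117206573), (0.19916577637195587, 0.13935868442058563), 88.63040161132812)
[-0.    -0.001  0.001  0.001  0.001  0.   ]
32.475 [ 0.5161 -0.3043  0.1994] 0.06054399366396146 [ 0.47  1.04 -2.94] [-0.33  0.18  0.02] [ 0.009  0.035 -0.999]
floor plane slope x,y, z0-.050: [0.0014 0.001  0.1499] n 3378 corners(dz) -x-y,+x-y,+x+y,-x+y [0.0997, 0.0999, 0.1001, 0.0999]
```

Level, steady and 100 mm up; the stack below is in place.

```bash
python3 -c "
from rig import manip
print(manip.sign_off())"
```

```text
the job is handed in; nothing more can be done
None
```

The job is done and handed in at about 32.5 s. Both pipe nipples stand in the empty rack bores, and the arm is holding the empty top tray up.

- **Nipples:** both stand upright in the two empty bores, as the scene picture shows. The one in the middle bore has its top at about 80 mm, which is full depth. I did not measure the height of the one in bore 0.
- **Peel:** I pinched the tray by its rim beside the near right corner (−x, −y). I tilted it about the opposite corner by about 6°, lifted slowly and then levelled it.
- **Slip in the grip:** when the last nose let go, the tray turned about 2° in the grip. I corrected this while levelling.
- **Final tray check:** the tray is 100 mm above where it sat, level to within about 0.1° and within about 1 mm sideways. The joints were at rest.
- **Things left alone:** the trays below, the rack and the spanner read where they were at the start, within the finder's 4 mm. The tape, bearing and V-block were not re-measured at the end, but I did not work near them.

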